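Clamp a book block in the padding press for gluing its spine

TASK

Slide the book block that lies on the bed of the padding press gently back until its fore-edge rests square and flush against the back stop. Then turn the press's knob clockwise to bring the platen down on it until the knob's slip clutch clicks, and stop at that first click, leaving the block clamped at that set pressure. Let go of the knob and leave the other things on the bench where they are.

Things in the scene. Friction and masses are not known exactly. Their poses are not given: they have to be found in the camera images.
- press: padding press, bolted down at a new place and angle each time. Origin: on the bench under the screw; x to the rear, z up. Green bed with its top 22 mm above the bench, 290 mm wide, from 155 mm in front of the screw to 80 mm behind. Two 20 mm columns 125 mm either side of the screw carry a green crossbeam 44 mm deep, 290 mm wide, 112 to 136 mm above the bench
- back_stop: aluminium back stop of the press, an upright bar 250 mm wide, 10 mm thick, standing 48 mm above the bed, fixed across its rear. Origin: on its front face, half-way along, at the bed's top, 50 mm behind the screw's axis. x points straight back, away from the book, y along the bar, z up
- book: the book block to clamp: bare cream paper, 130 mm from spine to fore-edge (x), 190 mm along the spine (y), 30 mm thick (z), 0.4 to 0.75 kg. Lies on the bed, partly under the platen, spine (red stitches) to the front, fore-edge 30 to 50 mm short of the stop, a little askew. Origin: centre of its underside; x points from spine to fore-edge
- book_spine (a point): middle of the book block's spine face, half-way up (15 mm above the bed): where to push. x points into the block, square to the spine
- book_fore_edge (a point): middle of the book block's fore-edge face, half-way up; x points out of the face, towards the back stop
- platen: aluminium pressing plate 100 x 200 x 14 mm under the crossbeam, spring-mounted on the foot of the screw. Origin: on the screw's axis at the screw's foot, above the plate. Its face starts a few mm above the book block, just how far must be felt. It does not turn; turning the screw clockwise brings it down 10 mm a full turn. The screw stays where it is left
- knob_grip (a point): point on the axis of the press knob at the height to grip it, 16 mm below its top. The knob is black, upright, round and fluted, 39 mm across, on top of the screw above the crossbeam; below the grip is a skirt 58 mm across whose top is 24 mm below this point. Clockwise from above tightens: knob and screw go down together, 10 mm a turn; it takes two or three grasps
- knob_mark (a point): white mark on the knob's skirt, 26.5 mm from the axis; x points from the axis to it. Slip clutch inside: turning free takes about 0.2 N m (little is felt when you pause); with the platen on the book the torque climbs; at about 0.35 N m the clutch slips: the torque falls off within 0.2 rad, swings below zero, and the knob snaps into its next notch (24 degrees on): one click. It works both ways
- collar_mark (a point): red mark on the rim of the steel collar just under the knob's skirt; the collar turns with the screw itself. 26.5 mm from the axis, x points from the axis to it. White and red marks are in line at the start; each click takes the white one 24 degrees (0.42 rad) further clockwise than the red
- spare_book: another bare book block, 115 x 165 x 26 mm, lying on the bench (leave it alone)
- glue_pot: yellow jar of glue with a white lid, 74 mm across, 85 mm high (leave it alone)
- glue_brush: brush with a dark wooden handle, 190 mm long, lying on the bench (leave it alone)
- thread_spool: cream spool of binding thread, 38 mm across, 50 mm high, standing (leave it alone)
- bone_folder: flat ivory-coloured bone folder, 141 x 22 x 5 mm, lying on the bench (leave it alone)
- awl: awl with a wooden handle, 140 mm long, lying on the bench (leave it alone)
- weight: dark steel weight with a cork band, 60 x 90 x 35 mm (leave it alone)

How it is judged:
By the outcome, as a careful person would: the job done as asked, in the order asked, and still so for the second after the job is handed in, with the robot touching nothing.
It also fails if it takes over 72 s, if anything falls off the work surface, if the arm or the gripper's body presses on something with over 40 N, if the wrist force passes 120 N, or if a joint passes its speed limit or range.

ROBOT

A 6-joint arm with a two-finger parallel gripper is mounted at the origin on the work surface. World frame = base frame: x ahead of the robot, y to its left, z up, the work surface at z = 0. Lengths are in mm, angles in rad, forces in N, time in s.
With the tool pointing down it reaches from about 350 to 975 mm from the base axis. Payload 7.1 kg.
Tool frame: the origin (TCP) lies between the finger pads; the fingertips stand 14 mm ahead of it and the grasp point (between the pads) lies 5 mm behind it; z points along the fingers, y is the direction in which the jaws open and shut (so a half turn about z gives the same grasp; the last joint's range is limited). The gripper opens to 88 mm and grips with 3 to 60 N. Pads are 20 mm wide; open, the fingers measure 115 mm over their backs; the gripper's body (75 mm by 178 mm) begins 61 mm behind the grasp point.
Start: joints at [-0.019, 0.423, 1.63, -0, 1.089, -0.019], TCP at [624.984, 0.026, 236.675] pointing down, gripper open.
Joint ranges: [-3, 3], [-0.9, 2.11], [0.09, 2.58], [-1.31, 4.45], [0.11, 2.69], [-2.54, 2.54]. Speed limits (rad/s): [2.39, 2.39, 3.01, 3.14, 3.14, 3.14].

INTERFACE

Orientations are given as a rotation vector (axis times angle).
In Python, from workcell import get_obs, get_image, calibration, close_job, regions_of, place_of gives the robot as it stands.
- The arm moves only by the tool move_arm, never from a script. Its argument "deltas" is a list of rows, each a list of 5 numbers: the closure in counts, from 0 (fully open) to 255 (shut), then the shift along the tool's x, y, z in m, then the turn about the tool's z in rad. In form: [[grip, x, y, z, roll], ...]. A call has 1 to 5 rows; each row is the pose to reach, as a shift and turn from the pose commanded when the call began, along the tool's axes at that moment; what a row does not reach only later rows make up. A row lasts 1/12 s, in which the tool goes at most 41.7 mm and 7.16 degrees, less where a joint would pass 70% of its speed; a pose out of reach is approached as far as the arm can. A call with a gripper value outside its range is refused whole. The fingers move at their own pace and stop on an object; the grip force is fixed at half the most. Time passes only in rows, so rows that repeat a pose let the fingers close. It gives the time, the measured TCP pose, the force and the opening at its end, in the units of the state.
- get_obs(): the state, without advancing time (a new reading comes with each control period).
- get_image(name): name is "scene" or "side" or "wrist"; returns the picture (480x640x3 uint8, blue, green, red); there is no depth.
- calibration(name): a dict with "intrinsics" (3x3 intrinsics, pixels), "world_to_cam" (4x4, takes a point from world to camera coordinates); the wrist camera has in their place "hand_eye" (4x4, takes a point from camera to tool coordinates, whose origin is the TCP and whose axes are the flange's). Camera axes: x right, y down, z forward; pixel columns grow to the right and rows downward; lengths in mm; the calibration is good to about 2 mm. A picture is of the moment at which its call begins: read the wrist's pose just before it. calibration takes no time and is no camera call.
- close_job(): hands the job in, once; it reports no verdict.
Trained networks look in the newest picture that a camera, given by its name, has taken for a name from the list of things; names that differ only in an ending like _2 or _b are one class to them, and where a whole thing is asked for, a point or a joint stands for the part that bears it (a point fixed in the world has none). Each returns a list of dicts, best first, with "conf" (0 to 1); they miss things now and then, are a little off and sometimes report something else, mostly with a low value. They report only what shows in the picture. A call takes as long as a camera call.
- regions_of(camera, name): "region" (480x640 bool, what is visible of it).
- place_of(camera, name): "location" ([x, y, z] in mm, in world coordinates, good to about 4 mm: a listed point, or the origin of a listed thing).
The state is a dict: "t": time; "qpos": joint angles; "qvel": joint speeds; "joint_torque": joint torques, N m; "ee_pos": TCP position; "orientation": TCP orientation; "ft_force": force on the tool from outside, world axes, zero at the start; "moment": the same for the moment, N m; "width": finger opening in mm.
Only numpy, scipy, OpenCV 4.12 (cv2) and the standard library are available. Lean on these libraries where they do the work, as an engineer would, in place of code of your own. Each camera call takes 0.05 s, during which the arm holds its last target.

## Working session

There is one attempt and no reset: what is moved stays moved. The work goes in short steps, Python scripts to look and compute and a tool call to move; the robot and the scene stay as the last step left them, time stands still between calls to the robot, and variables do not carry over. Pictures are saved under pics/ and viewed, and the job is handed in when it is done.

Besides the shell and the picture viewer there is one more tool, called after "Emit:" in YAML: its name, and indented under it one key for each argument. move_arm: Moves the arm, as the interface text tells. Its arguments: {"type":"object","properties":{"deltas":{"type":"array","items":{"type":"array","items":{"type":"number"}}}},"required":["deltas"]}

```bash
mkdir -p pics; ls; python3 - <<'E'
from workcell import *
import cv2,numpy as np
o=get_obs();print({k:np.round(v,3) for k,v in o.items()})
for c in("scene","side","wrist"):
    im=get_image(c);cv2.imwrite(f"pics/{c}0.png",im)
    names=["press","back_stop","book","book_spine","book_fore_edge","platen","knob_grip","knob_mark","collar_mark","glue_pot","spare_book","weight","thread_spool"] if c!="wrist" else ["knob_grip"]
    for n in names:
        r=place_of(c,n)
        print(c,n,[(np.round(x["location"],1).tolist(),round(x["conf"],2)) for x in r[:2]])
print(calibration("wrist"))
print(get_obs()["t"])
E
```

```text
pics
{'t': np.float64(0.0), 'qpos': array([-0.019,  0.424,  1.631, -0.   ,  1.089, -0.019]), 'qvel': array([ 0.   , -0.   ,  0.001, -0.001, -0.   ,  0.   ]), 'joint_torque': array([ 1.0000e-03, -5.4462e+01, -2.7367e+01,  6.4000e-02,  2.3000e-02,
       -0.0000e+00]), 'ee_pos': array([6.24465e+02, 2.80000e-02, 2.35904e+02]), 'orientation': array([-2.221e+00, -2.221e+00,  2.000e-03]), 'ft_force': array([-0.304, -0.246, -1.173]), 'moment': array([ 0.041, -0.04 ,  0.009]), 'width': np.float64(87.827)}
scene press [([605.0, 19.3, -3.0], 0.78)]
scene back_stop [([652.8, 21.1, 21.7], 0.74)]
scene book [([536.5, -318.0, -1.3], 0.68)]
scene book_spine [([473.8, 1.4, 33.1], 0.86), ([586.5, 294.4, 0.9], 0.59)]
scene book_fore_edge [([444.6, 226.8, -3.0], 0.46)]
scene platen [([606.3, 16.3, 85.3], 0.73)]
scene knob_grip [([601.9, 23.2, 194.3], 0.85)]
scene knob_mark [([614.1, -4.6, 171.8], 0.72), ([449.4, 327.0, 4.1], 0.34)]
scene collar_mark [([616.9, -3.3, 158.5], 0.62)]
scene glue_pot [([644.3, -227.2, -1.4], 0.95), ([440.8, 227.3, 1.4], 0.37)]
scene spare_book [([589.0, 290.1, 0.2], 0.55)]
s
[... 666 characters left out ...]
 0.64)]
side weight [([442.2, 223.7, 1.6], 0.82), ([480.2, 7.5, 35.2], 0.58)]
side thread_spool [([446.7, 326.5, 0.8], 0.89)]
wrist knob_grip [([601.3, 17.1, 194.0], 0.89)]
{'intrinsics': array([[381.28833054,   0.        , 326.1342501 ],
       [  0.        , 381.28833054, 234.47464494],
       [  0.        ,   0.        ,   1.        ]]), 'hand_eye': array([[-2.43983528e-04, -9.57697297e-01, -2.87777394e-01,
         7.96811288e+01],
       [ 9.99999969e-01, -2.20825489e-04, -1.12932936e-04,
        -1.14099684e-01],
       [ 4.46069836e-05, -2.87777413e-01,  9.57697321e-01,
        -1.48965204e+02],
       [ 0.00000000e+00,  0.00000000e+00,  0.00000000e+00,
         1.00000000e+00]])}
1.5
```

View pics/scene0.png

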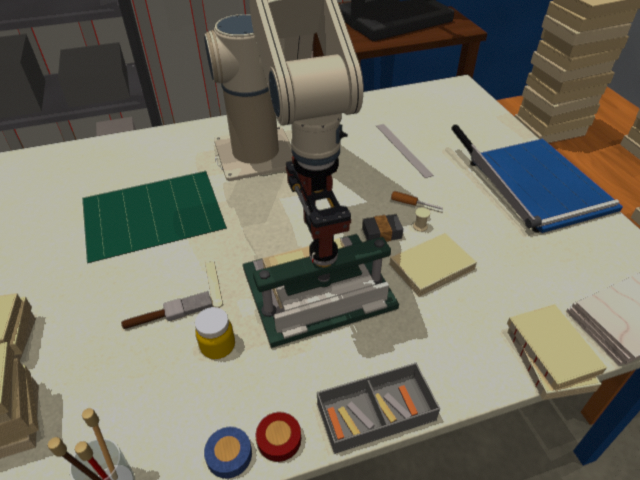

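View pics/side0.png

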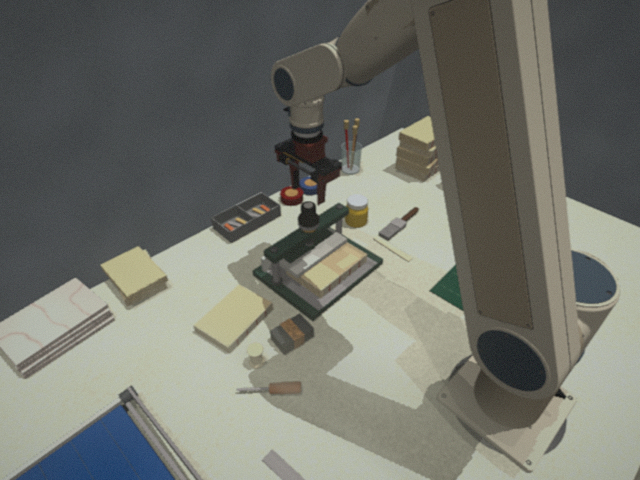

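View pics/wrist0.png

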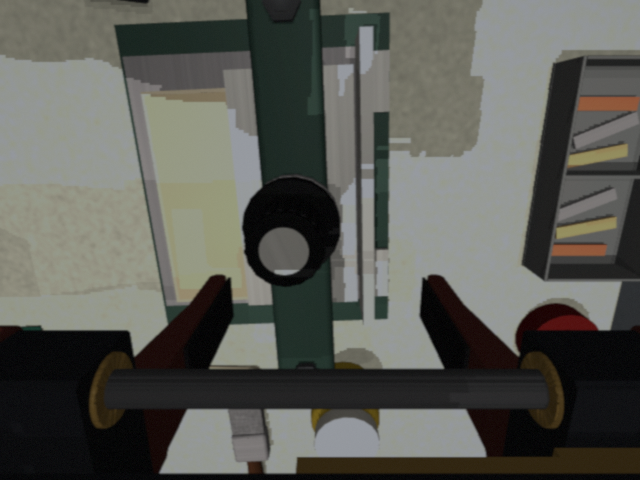

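```bash
cat > h.py <<'E'
from workcell import *
import cv2,numpy as np
from scipy.spatial.transform import Rotation as Ro
def proj_wrist(o):
    c=calibration("wrist");T=np.eye(4);T[:3,:3]=Ro.from_rotvec(o["orientation"]).as_matrix();T[:3,3]=o["ee_pos"]
    return c["intrinsics"],np.linalg.inv(T@c["hand_eye"])
def cam(n,o=None):
    if n=="wrist": return proj_wrist(o or get_obs())
    c=calibration(n);return c["intrinsics"],c["world_to_cam"]
def back(uv,z,KW):
    K,W=KW;R=W[:3,:3];t=W[:3,3];C=-R.T@t
    d=R.T@np.linalg.inv(K)@np.array([uv[0],uv[1],1.]);return C+d*(z-C[2])/d[2]
def proj(p,KW):
    K,W=KW;q=K@(W[:3,:3]@np.asarray(p,float)+W[:3,3]);return q[:2]/q[2]
E
python3 - <<'E'
import cv2
im=cv2.imread("pics/wrist0.png");im=cv2.convertScaleAbs(im,alpha=1.3,beta=15)
cv2.imwrite("pics/w0z.png",cv2.resize(im[0:340,100:410],None,fx=1.9,fy=1.75,interpolation=cv2.INTER_CUBIC))
s=cv2.imread("pics/side0.png")
cv2.imwrite("pics/s0z.png",cv2.resize(s[190:320,240:400],None,fx=4.6,fy=4.6,interpolation=cv2.INTER_CUBIC))
E
```

```text
(no output)
```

View pics/w0z.png

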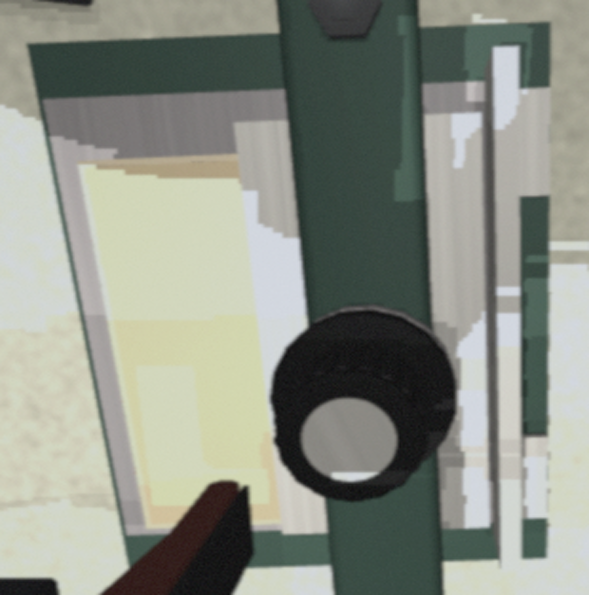

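View pics/s0z.png

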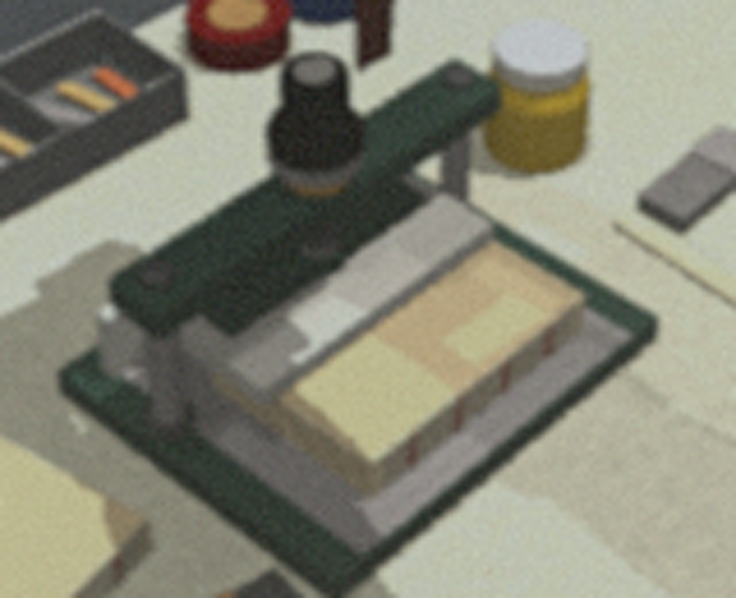

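```bash
python3 - <<'E'
from h import *
KW=cam("wrist")
f=lambda x,y:(100+x/1.9,y/1.75)
def line(n,a,b,z):
    A=back(f(*a),z,KW);B=back(f(*b),z,KW);d=A-B
    print(n,A.round(1),B.round(1),"len",np.linalg.norm(d).round(1),"yaw",np.degrees(np.arctan2(-d[0],d[1])).round(2))
line("bedfront",(30,45),(130,568),22)
line("beamL",(278,0),(333,595),136)
line("beamR",(415,0),(443,595),136)
line("stop topfront",(493,46),(501,565),70)
line("stop topback",(520,46),(523,560),70)
line("book spine top",(79,165),(147,527),52)
line("bedrear",(549,22),(547,557),22)
line("bedleftside",(30,45),(549,22),22)
print(proj([602.5,20.5,212],KW), proj([602.5,20.5,196],KW))
# knob top circle
for p in [(300,440),(398,440),(350,397),(350,481)]: print(back(f(*p),212,KW).round(1))
E
```

```text
bedfront [445.  156.9  22. ] [ 455.7 -130.4   22. ] len 287.5 yaw 2.14
beamL [578.8 146.  136. ] [586.9 -77.4 136. ] len 223.6 yaw 2.07
beamR [620.4 146.  136. ] [630.1 -77.4 136. ] len 223.6 yaw 2.47
stop topfront [649.6 146.3  70. ] [ 659.7 -100.9   70. ] len 247.4 yaw 2.33
stop topback [660.2 146.3  70. ] [670.3 -97.9  70. ] len 244.4 yaw 2.38
book spine top [473.   99.9  52. ] [481.3 -87.6  52. ] len 187.8 yaw 2.55
bedrear [678.1 166.8  22. ] [ 690.7 -122.9   22. ] len 290.0 yaw 2.48
bedleftside [445.  156.9  22. ] [678.1 166.8  22. ] len 233.3 yaw 92.44
[279.66155986 248.51623744] [283.24784632 238.5964487 ]
[592.  19. 212.]
[616.8  19.  212. ]
[605.   31.3 212. ]
[604.3   6.8 212. ]
```

Emit:
move_arm:
  deltas:
    - [0,0.001,-0.035,0,-0.12]
    - [0,0.002,-0.07,0,-0.24]
    - [0,0.003,-0.105,0,-0.36]
    - [0,0.004,-0.14,0,-0.48]
    - [0,0.005,-0.175,0,-0.6]

```text
t: 1.92
ee_pos: [448.3, 5.1, 236.5]
orientation: [-1.457, -2.783, 0.0]
ft_force: [-0.2, 0.6, 1.0]
width: 87.6
```

Emit:
move_arm:
  deltas:
    - [0,0,0,0.015,-0.12]
    - [0,0,0,0.03,-0.24]
    - [0,0,0,0.045,-0.36]
    - [0,0,0,0.06,-0.48]
    - [0,0,0,0.075,-0.6]

```text
t: 2.33
ee_pos: [450.2, 5.0, 161.4]
orientation: [0.57, 3.088, 0.0]
ft_force: [0.1, 0.2, 0.3]
width: 87.9
```

Emit:
move_arm:
  deltas:
    - [0,0,0,0.015,-0.12]
    - [0,0,0,0.03,-0.24]
    - [0,0,0,0.045,-0.36]
    - [0,0,0,0.06,-0.412]
    - [0,0,0,0.06,-0.412]

```text
t: 2.75
ee_pos: [448.6, 5.0, 99.7]
orientation: [0.068, -3.137, -0.0]
ft_force: [0.1, 0.1, 0.3]
width: 87.6
```

```bash
python3 - <<'E'
from h import *
o=get_obs();print({k:np.round(v,3) for k,v in o.items()});print(Ro.from_rotvec(o["orientation"]).as_matrix().round(4))
KW=cam("wrist",o);im=get_image("wrist");cv2.imwrite("pics/w1.png",im)
im=get_image("side");cv2.imwrite("pics/s1.png",cv2.resize(im[190:320,240:400],None,fx=4.6,fy=4.6,interpolation=cv2.INTER_CUBIC))
E
```

```text
{'t': np.float64(2.75), 'qpos': array([-0.015,  0.404,  2.096, -0.   ,  0.646, -1.629]), 'qvel': array([-0.   , -0.04 , -0.019,  0.   ,  0.061,  0.103]), 'joint_torque': array([ 1.1000e-02, -4.1375e+01, -1.6334e+01, -2.1000e-02, -5.1600e-01,
       -9.1200e-01]), 'ee_pos': array([448.584,   5.042,  99.746]), 'orientation': array([ 0.068, -3.137, -0.   ]), 'ft_force': array([0.097, 0.147, 0.286]), 'moment': array([ 0.079, -0.053, -0.015]), 'width': np.float64(87.611)}
[[-9.991e-01 -4.310e-02 -3.700e-03]
 [-4.310e-02  9.991e-01  0.000e+00]
 [ 3.700e-03  2.000e-04 -1.000e+00]]
```

View pics/w1.png

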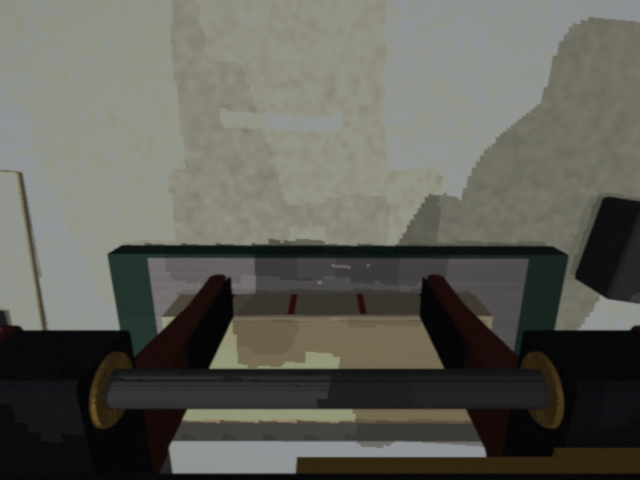

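View pics/s1.png

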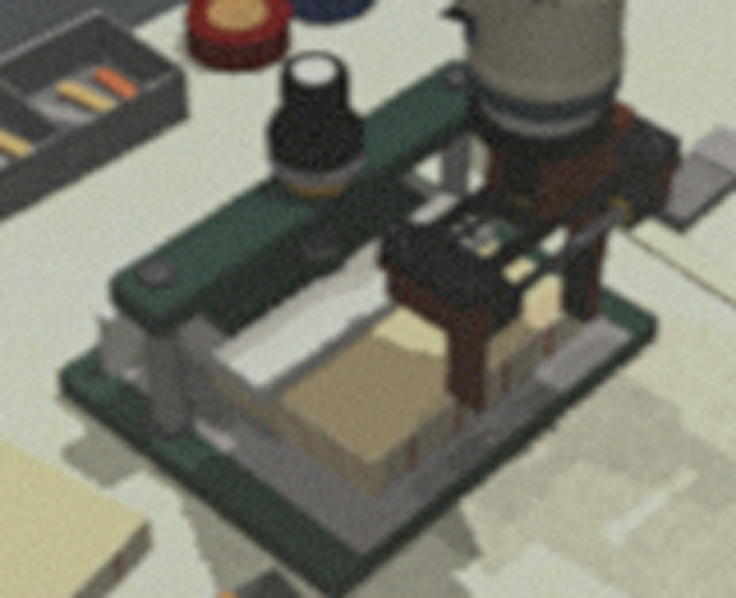

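```bash
python3 - <<'E'
from h import *
im=cv2.imread("pics/w1.png");im=cv2.convertScaleAbs(im,alpha=1.4,beta=25)
cv2.imwrite("pics/w1z.png",cv2.resize(im[230:330,90:350],None,fx=3,fy=5,interpolation=cv2.INTER_CUBIC))
cv2.imwrite("pics/w1y.png",cv2.resize(im[230:330,330:590],None,fx=3,fy=5,interpolation=cv2.INTER_CUBIC))
E
```

```text
(no output)
```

View pics/w1z.png

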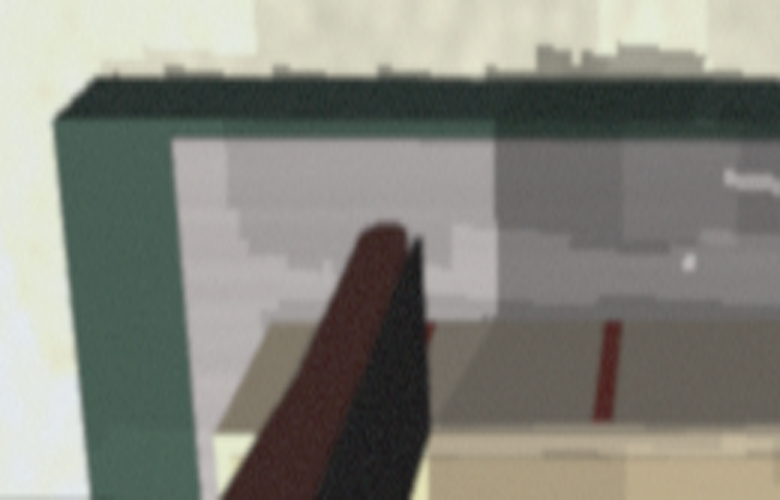

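View pics/w1y.png

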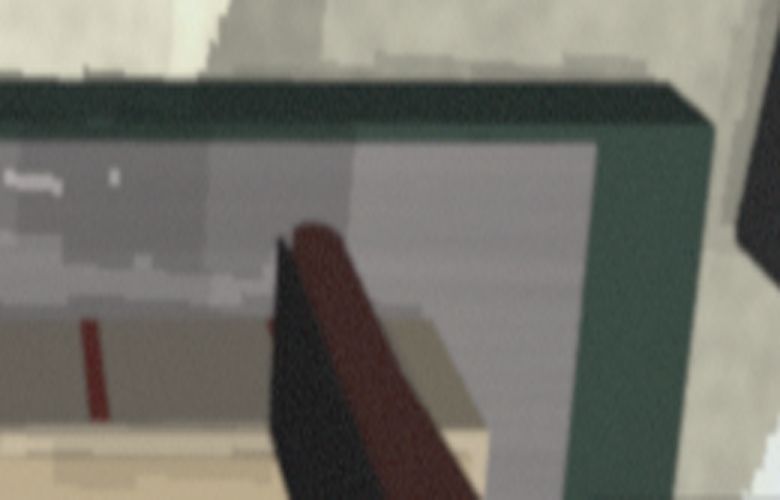

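```bash
python3 - <<'E'
from h import *
o=get_obs()
o2=dict(o);o2["ee_pos"]=np.array([448.584,5.042,99.746]);o2["orientation"]=np.array([.068,-3.137,0])
KW=cam("wrist",o2)
def line(n,a,b,z):
    A=back(a,z,KW);B=back(b,z,KW);d=A-B
    print(n,A.round(1),B.round(1),((A+B)/2).round(1),"len",np.linalg.norm(d).round(1),"yaw",np.degrees(np.arctan2(-d[0],d[1])).round(2))
line("bed",(108.3,253.8),(567.7,255.4),22)
line("spt",(162.3,316),(492.3,315.6),52)
line("spb",(180,294.4),(474,293.8),22)
print(o["ee_pos"])
E
```

```text
bed [ 455.9 -131.5   22. ] [444.3 157.9  22. ] [450.1  13.2  22. ] len 289.7 yaw -177.72
spt [481.3 -87.2  52. ] [472.8 102.3  52. ] [477.    7.5  52. ] len 189.7 yaw -177.42
spb [482.  -88.2  22. ] [473.2 103.   22. ] [477.6   7.4  22. ] len 191.3 yaw -177.38
[449.80847979   5.03802952 101.62966263]
```

Emit:
move_arm:
  deltas:
    - [0,0,0,0.02,0]
    - [0,0,0,0.04,0]
    - [0,0,0,0.058,0]
    - [0,0,0,0.058,0]
    - [0,-0.004,0,0.058,0]

```text
t: 3.27
ee_pos: [453.3, 5.2, 44.0]
orientation: [0.063, -3.139, -0.0]
ft_force: [0.0, 0.0, 0.2]
width: 87.9
```

Emit:
move_arm:
  deltas:
    - [0,-0.003,0,0,0]
    - [0,-0.006,0,0,0]
    - [0,-0.009,0,0,0]
    - [0,-0.012,0,0,0]
    - [0,-0.015,0,0,0]

```text
t: 3.68
ee_pos: [467.1, 5.8, 44.0]
orientation: [0.065, -3.137, -0.0]
ft_force: [-9.0, -0.9, 7.2]
width: 87.7
```

Emit:
move_arm:
  deltas:
    - [0,-0.002,0,0,0]
    - [0,-0.004,0,0,0]
    - [0,-0.006,0,0,0]
    - [0,-0.008,0,0,0]
    - [0,-0.01,0,0,0]

```text
t: 4.1
ee_pos: [476.0, 6.3, 43.7]
orientation: [0.064, -3.135, -0.0]
ft_force: [-9.5, 0.1, 8.9]
width: 87.5
```

Emit:
move_arm:
  deltas:
    - [0,-0.002,0,-0.0005,0]
    - [0,-0.004,0,-0.001,0]
    - [0,-0.006,0,-0.0015,0]
    - [0,-0.008,0,-0.002,0]
    - [0,-0.01,0,-0.002,0]

```text
t: 4.52
ee_pos: [488.8, 6.6, 45.8]
orientation: [0.065, -3.14, -0.0]
ft_force: [-6.7, 0.0, 6.9]
width: 88.1
```

```bash
python3 - <<'E'
from h import *
o=get_obs();print(o["ee_pos"],o["ft_force"],o["moment"])
im=get_image("wrist");cv2.imwrite("pics/w2.png",im)
im=get_image("side");cv2.imwrite("pics/s2.png",cv2.resize(im[190:320,240:400],None,fx=4.6,fy=4.6,interpolation=cv2.INTER_CUBIC))
E
```

```text
[488.82712364   6.62959462  45.77385196] [-6.72389474  0.01751357  6.94369688] [-0.01563908  1.17758185 -0.00511073]
```

View pics/w2.png

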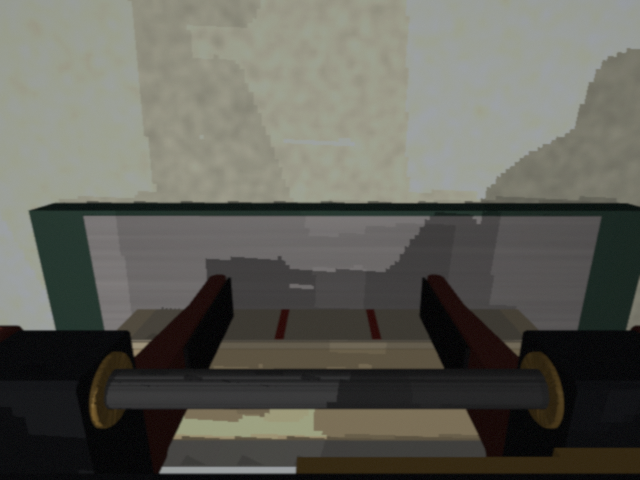

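View pics/s2.png

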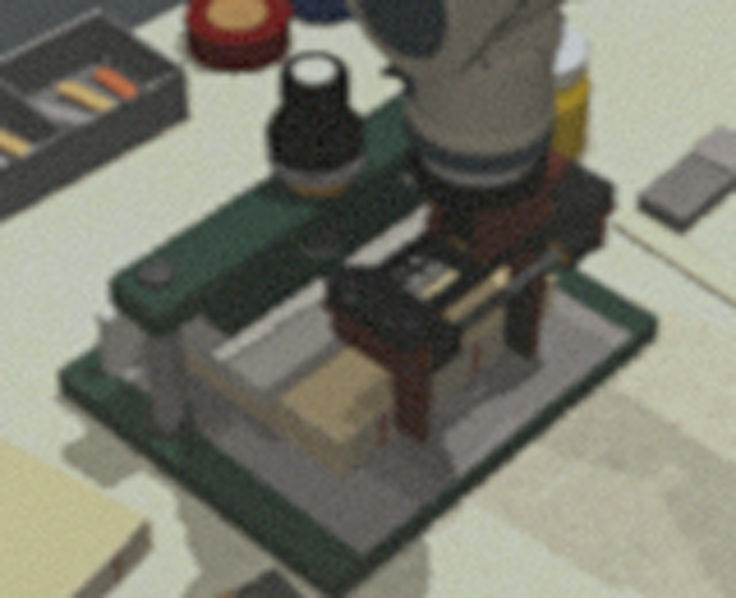

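Emit:
move_arm:
  deltas:
    - [0,-0.002,0,0,0]
    - [0,-0.004,0,0,0]
    - [0,-0.006,0,0,0]
    - [0,-0.008,0,0,0]
    - [0,-0.01,0,0,0]

```text
t: 5.03
ee_pos: [498.1, 7.1, 45.7]
orientation: [0.065, -3.139, -0.0]
ft_force: [-4.3, -1.0, 1.0]
width: 87.7
```

Emit:
move_arm:
  deltas:
    - [0,-0.0015,0,0,0]
    - [0,-0.003,0,0,0]
    - [0,-0.0045,0,0,0]
    - [0,-0.006,0,0,0]
    - [0,-0.0075,0,0,0]

```text
t: 5.45
ee_pos: [505.0, 7.3, 45.7]
orientation: [0.065, -3.138, -0.0]
ft_force: [-7.9, -0.9, 6.4]
width: 88.0
```

Emit:
move_arm:
  deltas:
    - [0,-0.001,0,0,0]
    - [0,-0.002,0,0,0]
    - [0,-0.003,0,0,0]
    - [0,-0.004,0,0,0]
    - [0,-0.004,0,0,0]

```text
t: 5.87
ee_pos: [510.8, 7.5, 45.6]
orientation: [-0.065, 3.141, -0.0]
ft_force: [-3.0, -0.1, -0.6]
width: 87.5
```

Approaching; 1 mm steps now, watching the force.

Emit:
move_arm:
  deltas:
    - [0,-0.0005,0,0,0]
    - [0,-0.001,0,0,0]
    - [0,-0.0015,0,0,0]
    - [0,-0.002,0,0,0]

```text
t: 6.2
ee_pos: [510.8, 7.5, 45.7]
orientation: [0.065, -3.138, 0.0]
ft_force: [-10.6, -1.1, 8.9]
width: 87.4
```

Emit:
move_arm:
  deltas:
    - [0,-0.0005,0,0,0]
    - [0,-0.001,0,0,0]
    - [0,-0.0015,0,0,0]
    - [0,-0.002,0,0,0]

```text
t: 6.53
ee_pos: [513.5, 7.7, 45.7]
orientation: [0.065, -3.139, -0.0]
ft_force: [-8.2, -1.3, 6.5]
width: 87.7
```

Emit:
move_arm:
  deltas:
    - [0,-0.0005,0,0,0]
    - [0,-0.001,0,0,0]
    - [0,-0.0015,0,0,0]
    - [0,-0.0015,0,0,0]

```text
t: 6.87
ee_pos: [513.5, 7.7, 45.7]
orientation: [0.064, -3.136, -0.0]
ft_force: [-10.6, -0.4, 9.6]
width: 88.4
```

Emit:
move_arm:
  deltas:
    - [0,-0.0005,0,0,0]
    - [0,-0.001,0,0,0]
    - [0,-0.0015,0,0,0]
    - [0,-0.0015,0,0,0]

```text
t: 7.2
ee_pos: [513.5, 7.7, 45.6]
orientation: [0.064, -3.133, -0.0]
ft_force: [-14.2, -2.0, 14.1]
width: 88.2
```

```bash
python3 - <<'E'
from h import *
o=get_obs();print(o["ee_pos"],o["ft_force"],o["moment"])
im=get_image("side");cv2.imwrite("pics/s3.png",cv2.resize(im[190:320,240:400],None,fx=4.6,fy=4.6,interpolation=cv2.INTER_CUBIC))
im=get_image("scene");cv2.imwrite("pics/c3.png",cv2.resize(im[220:350,230:410],None,fx=4.4,fy=4.4,interpolation=cv2.INTER_CUBIC))
E
```

```text
[513.53439539   7.72049606  45.55547189] [-14.23959951  -1.96137227  14.12518661] [-0.23114603  2.28255016 -0.12401158]
```

View pics/s3.png

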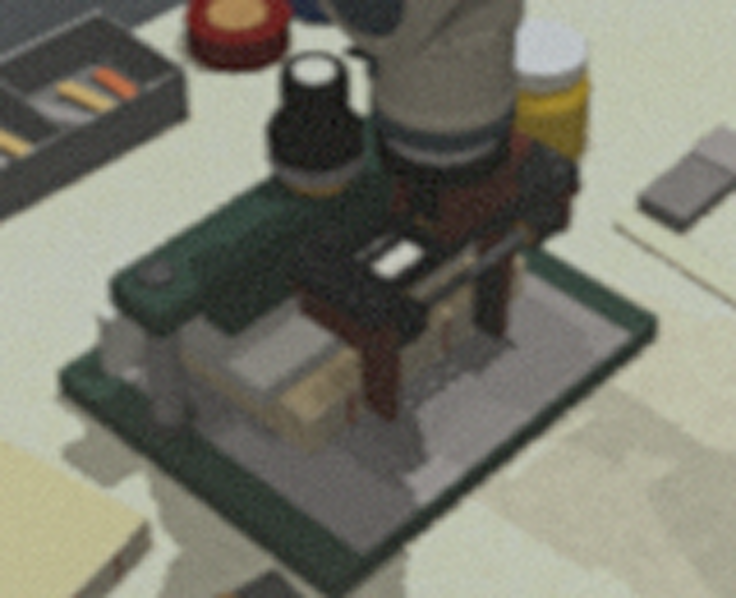

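View pics/c3.png

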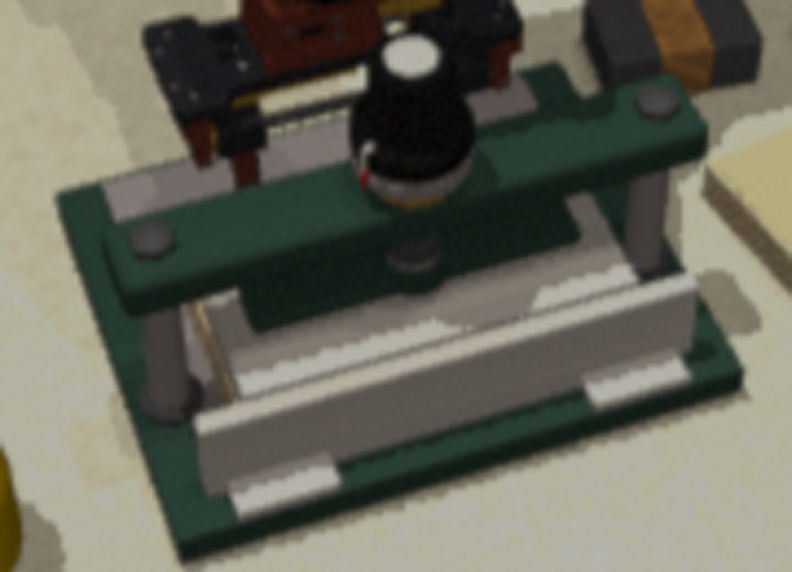

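Emit:
move_arm:
  deltas:
    - [0,-0.0005,0,-0.0003,0]
    - [0,-0.001,0,-0.0006,0]
    - [0,-0.0015,0,-0.0008,0]
    - [0,-0.0015,0,-0.0008,0]

```text
t: 7.63
ee_pos: [513.6, 7.8, 45.6]
orientation: [0.064, -3.13, -0.0]
ft_force: [-16.5, -1.3, 9.6]
width: 88.2
```

Emit:
move_arm:
  deltas:
    - [0,-0.0005,0,-0.0003,0]
    - [0,-0.001,0,-0.0006,0]
    - [0,-0.001,0,-0.0008,0]
    - [0,-0.001,0,-0.0008,0]

```text
t: 7.97
ee_pos: [513.6, 7.8, 45.7]
orientation: [0.064, -3.128, -0.0]
ft_force: [-16.3, -1.3, 2.6]
width: 88.0
```

```bash
python3 - <<'E'
from h import *
o=get_obs();print(o["ee_pos"],o["ft_force"],o["moment"])
im=get_image("wrist");cv2.imwrite("pics/w3.png",im)
E
```

```text
[513.60535352   7.79769496  45.66438518] [-16.33479798  -1.26613168   2.5676757 ] [-0.31006243  2.6700261  -0.15707484]
```

View pics/w3.png

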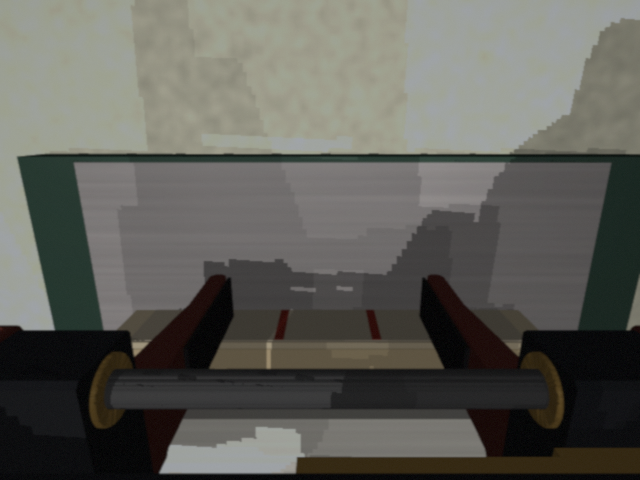

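Emit:
move_arm:
  deltas:
    - [0,0.005,0,0,0]
    - [0,0.012,0,0,0]
    - [0,0.035,0,0,0]
    - [0,0.07,0,-0.025,0]
    - [0,0.07,0,-0.056,0]

```text
t: 8.43
ee_pos: [442.4, 5.0, 101.0]
orientation: [0.064, -3.13, -0.001]
ft_force: [-0.7, 0.1, -0.5]
width: 87.8
```

Emit:
move_arm:
  deltas:
    - [0,0,0,0,0]
    - [0,0,0,0,0]

```text
t: 8.6
ee_pos: [452.5, 5.0, 105.3]
orientation: [-0.065, 3.134, -0.0]
ft_force: [0.4, -0.9, -0.1]
width: 87.9
```

```bash
python3 - <<'E'
from h import *
o=get_obs();print(o["ee_pos"],o["orientation"],o["ft_force"],o["moment"])
im=get_image("wrist");cv2.imwrite("pics/w4.png",im)
im=cv2.convertScaleAbs(im,alpha=1.4,beta=25)
cv2.imwrite("pics/w4z.png",cv2.resize(im[230:370,90:350],None,fx=3,fy=4,interpolation=cv2.INTER_CUBIC))
cv2.imwrite("pics/w4y.png",cv2.resize(im[230:370,330:590],None,fx=3,fy=4,interpolation=cv2.INTER_CUBIC))
im=get_image("side");cv2.imwrite("pics/s4.png",cv2.resize(im[190:320,240:400],None,fx=4.6,fy=4.6,interpolation=cv2.INTER_CUBIC))
E
```

```text
[452.45500781   4.99129093 105.29401086] [-6.45646315e-02  3.13380004e+00 -3.79368901e-04] [ 0.42353441 -0.9404671  -0.07066093] [ 0.16144286 -0.05054563  0.03129872]
```

View pics/w4z.png

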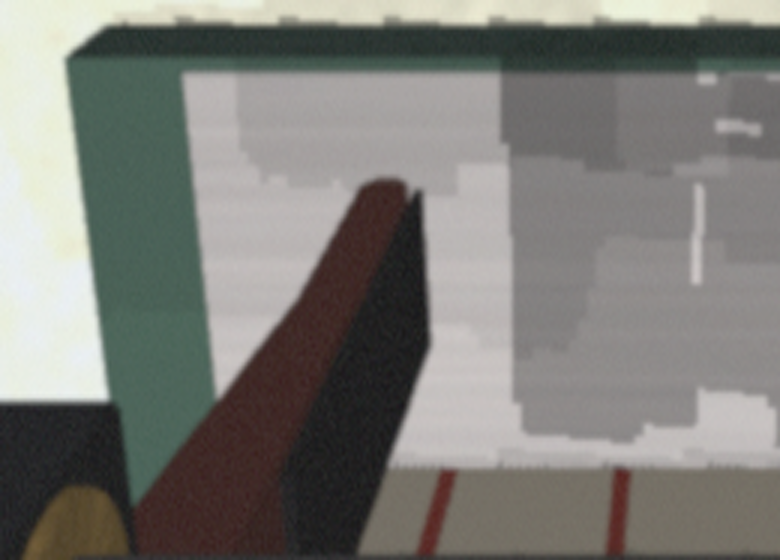

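View pics/w4y.png

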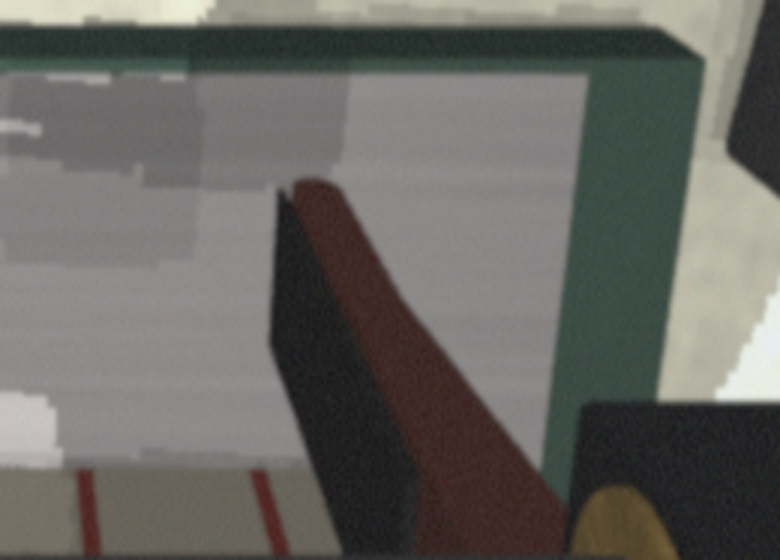

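View pics/s4.png

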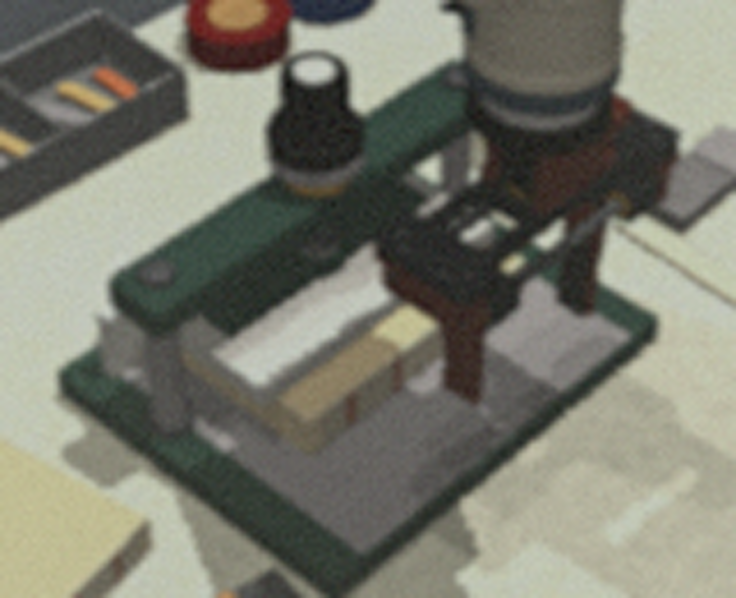

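```bash
python3 - <<'E'
from h import *
o=get_obs()
o["ee_pos"]=np.array([452.455,4.991,105.294]);o["orientation"]=np.array([-0.0645646,3.1338,-.00038])
KW=cam("wrist",o)
def line(n,a,b,z):
    A=back(a,z,KW);B=back(b,z,KW);d=A-B
    print(n,A.round(1),B.round(1),((A+B)/2).round(1),"len",np.linalg.norm(d).round(1),"yaw",np.degrees(np.arctan2(d[0],-d[1])).round(2))
    return A,B
a,b=line("bed",(112.7,244.5),(564.3,245),22)
c,d=line("spb",(218.3,346.75),(430,346.5),22)
u=np.array([np.cos(np.radians(2.33)),np.sin(np.radians(2.33)),0])
print((c-a)@u,(d-b)@u)
E
```

```text
bed [ 456.  -131.3   22. ] [444.3 157.9  22. ] [450.2  13.3  22. ] len 289.4 yaw 2.31
spb [528.8 -66.8  22. ] [522.4  81.   22. ] [525.6   7.1  22. ] len 147.9 yaw 2.48
75.34137479650198 74.84215791723489
```

```bash
python3 - <<'E'
from h import *
A=[];b=[]
for n,uv in(("side",(308.7,204.8)),("scene",(323.6,233.0))):
    K,W=cam(n);P=K@W[:3]
    for i in(0,1):
        r=uv[i]*P[2]-P[i];s=np.linalg.norm(r[:3]);A.append(r[:3]/s);b.append(-r[3]/s)
x,res,_,_=np.linalg.lstsq(np.array(A),np.array(b),rcond=None);print(x,res)
for n in("side","scene"):print(n,proj(x,cam(n)))
# white mark/red mark in scene
for uv,z in(((230+370/4.4,220+150/4.4),171),((230+363/4.4,220+180/4.4),157)): print(back(uv,z,cam("scene")))
E
```

```text
[604.4472635   17.9254269  210.11899238] [9.72860492]
side [307.89134365 205.07323922]
scene [322.53157691 232.62439772]
[618.54129995  -4.28342719 171.        ]
[622.53089585  -9.04972189 157.        ]
```

Emit:
move_arm:
  deltas:
    - [0,0,0,-0.034,-0.12]
    - [0,0,0,-0.068,-0.24]
    - [0,0,0,-0.102,-0.36]
    - [0,0,0,-0.136,-0.48]
    - [0,0,0,-0.136,-0.6]

```text
t: 9.12
ee_pos: [454.0, 5.0, 244.3]
orientation: [-0.996, 2.97, -0.005]
ft_force: [0.4, 0.4, 0.3]
width: 87.9
```

Emit:
move_arm:
  deltas:
    - [0,0,0,0,-0.11]
    - [0,0,0,0,-0.11]

```text
t: 9.28
ee_pos: [450.7, 5.0, 239.2]
orientation: [-1.158, 2.919, -0.001]
ft_force: [-0.2, -1.0, -0.3]
width: 87.5
```

```bash
cat > d.py <<'E'
from h import *
import sys
o=get_obs();R=Ro.from_rotvec(o["orientation"]).as_matrix()
print(o["t"],"pos",o["ee_pos"].round(2),"q6",o["qpos"][5].round(3),"F",o["ft_force"].round(1),"M",o["moment"].round(3),"w",round(float(o["width"]),1))
print("tool delta mm to",sys.argv[1:],(R.T@(np.array(sys.argv[1:4],float)-o["ee_pos"])).round(1))
E
python3 d.py 604.5 19.5 240
```

```text
9.2833 pos [450.7    5.05 239.19] q6 -2.341 F [-0.2 -1.  -0.3] M [ 0.134 -0.053 -0.041] w 87.5
tool delta mm to ['604.5', '19.5', '240'] [-121.9  -94.9   -0.7]
```

Emit:
move_arm:
  deltas:
    - [0,-0.024,-0.019,0,0]
    - [0,-0.05,-0.039,0,0]
    - [0,-0.076,-0.059,0,0]
    - [0,-0.1,-0.078,0,0]
    - [0,-0.122,-0.095,0,0]

```text
t: 9.7
ee_pos: [605.8, 19.1, 237.6]
orientation: [1.146, -2.924, -0.001]
ft_force: [0.8, -0.4, -0.5]
width: 87.5
```

Emit:
move_arm:
  deltas:
    - [0,0,0,0,0]
    - [0,0,0,0,0]
    - [0,0,0,0,0]

```text
t: 9.95
ee_pos: [602.8, 18.8, 237.6]
orientation: [1.149, -2.921, -0.002]
ft_force: [-0.6, 0.3, -1.4]
width: 87.8
```

```bash
python3 d.py 604.5 19.5 193; python3 - <<'E'
from h import *
o=get_obs();KW=cam("wrist",o);im=get_image("wrist")
for z,c in((211,(0,0,255)),(171,(0,255,0))):
    r=19.5 if z==211 else 29
    pts=np.array([proj([604.5+r*np.cos(a),19.5+r*np.sin(a),z],KW) for a in np.linspace(0,6.28,60)]).astype(int)
    cv2.polylines(im,[pts],True,c,1)
cv2.imwrite("pics/w5.png",im)
E
```

```text
9.95 pos [602.82  18.83 237.62] q6 -2.309 F [-0.6  0.3 -1.4] M [ 0.09   0.048 -0.037] w 87.8
tool delta mm to ['604.5', '19.5', '193'] [-1.8 -0.7 44.6]
```

View pics/w5.png

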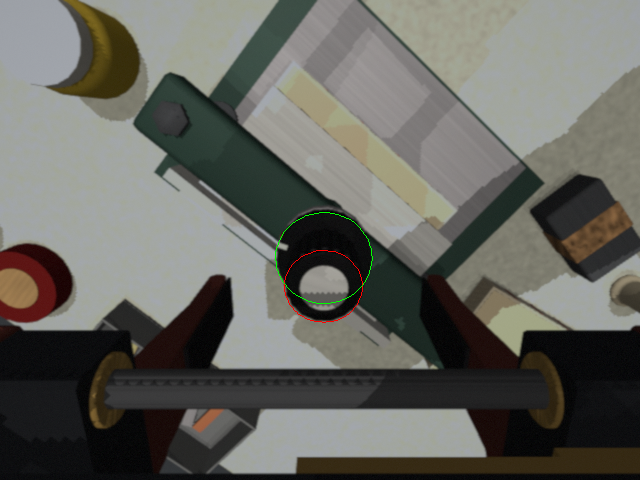

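Emit:
move_arm:
  deltas:
    - [0,-0.0015,-0.0005,0.012,0]
    - [0,-0.0015,-0.0005,0.024,0]
    - [0,-0.0015,-0.0005,0.036,0]
    - [0,-0.0015,-0.0005,0.045,0]
    - [0,-0.0015,-0.0005,0.045,0]

```text
t: 10.42
ee_pos: [603.5, 19.5, 191.3]
orientation: [1.151, -2.919, -0.003]
ft_force: [-0.5, -1.2, 0.1]
width: 87.8
```

Emit:
move_arm:
  deltas:
    - [255,0,0,0,0]
    - [255,0,0,0,0]
    - [255,0,0,0,0]
    - [255,0,0,0,0]
    - [255,0,0,0,0]

```text
t: 10.83
ee_pos: [605.8, 19.5, 194.8]
orientation: [-1.152, 2.922, -0.001]
ft_force: [-0.2, -0.5, 0.1]
width: 57.8
```

Emit:
move_arm:
  deltas:
    - [255,0,0,0,0]
    - [255,0,0,0,0]

```text
t: 11.0
ee_pos: [605.5, 19.5, 194.6]
orientation: [-1.152, 2.922, -0.0]
ft_force: [-0.4, 0.1, -0.3]
width: 44.6
```

```bash
python3 d.py 604.5 19.5 193; python3 - <<'E'
from h import *
im=get_image("side");cv2.imwrite("pics/s6.png",cv2.resize(im[170:300,240:400],None,fx=4.6,fy=4.6,interpolation=cv2.INTER_CUBIC))
im=get_image("wrist");cv2.imwrite("pics/w6.png",im)
E
```

```text
11.0 pos [605.55  19.53 194.57] q6 -2.309 F [-0.4  0.1 -0.3] M [ 0.111 -0.062  0.002] w 44.6
tool delta mm to ['604.5', '19.5', '193'] [0.8 0.7 1.6]
```

View pics/s6.png

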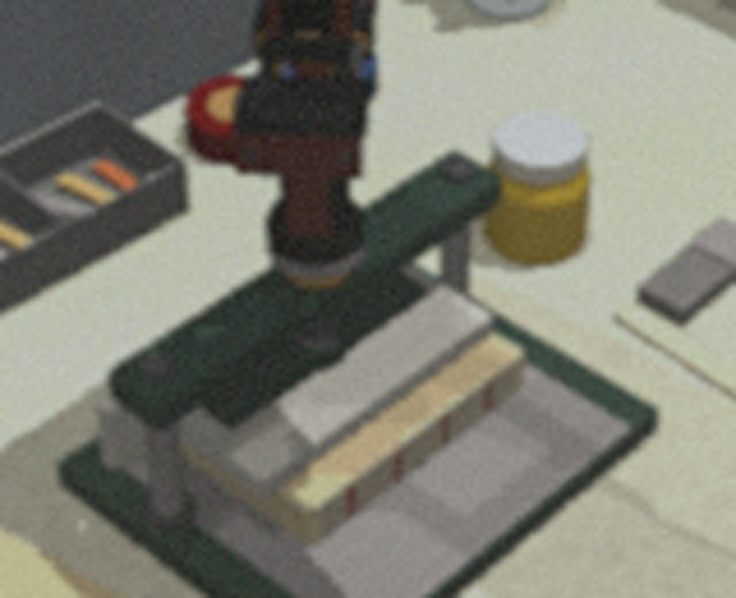

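View pics/w6.png

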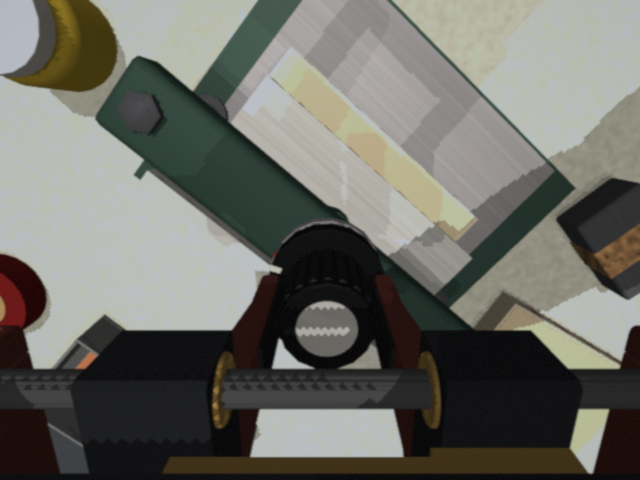

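Emit:
move_arm:
  deltas:
    - [255,0,0,0,0]
    - [255,0,0,0,0]
    - [255,0,0,0,0]
    - [255,0,0,0,0]

```text
t: 11.43
ee_pos: [605.5, 19.5, 194.4]
orientation: [-1.152, 2.922, -0.0]
ft_force: [0.0, 0.2, 1.2]
width: 38.4
```

```bash
python3 d.py 604.5 19.5 193
```

```text
11.4333 pos [605.48  19.55 194.43] q6 -2.309 F [0.  0.2 1.2] M [0.189 0.09  0.071] w 38.4
tool delta mm to ['604.5', '19.5', '193'] [0.8 0.6 1.4]
```

Emit:
move_arm:
  deltas:
    - [255,0,0,0.0001,0.06]
    - [255,0,0,0.0002,0.12]
    - [255,0,0,0.0003,0.18]
    - [255,0,0,0.0004,0.24]
    - [255,0,0,0.0005,0.3]

```text
t: 11.85
ee_pos: [605.7, 19.3, 194.0]
orientation: [-0.699, 3.062, -0.001]
ft_force: [-0.1, -0.8, 2.4]
width: 38.4
```

```bash
python3 d.py 604.5 19.5 193
```

```text
11.85 pos [605.67  19.33 193.96] q6 -2.007 F [-0.1 -0.8  2.4] M [-0.081 -0.055  0.222] w 38.4
tool delta mm to ['604.5', '19.5', '193'] [1.  0.7 1. ]
```

Emit:
move_arm:
  deltas:
    - [255,0,0,0.0001,0.06]
    - [255,0,0,0.0002,0.12]
    - [255,0,0,0.0003,0.18]
    - [255,0,0,0.0004,0.24]
    - [255,0,0,0.0005,0.3]

```text
t: 12.27
ee_pos: [605.8, 19.1, 193.5]
orientation: [-0.234, 3.132, -0.002]
ft_force: [0.0, -1.8, 2.6]
width: 38.3
```

```bash
python3 d.py 604.5 19.5 193
```

```text
12.2667 pos [605.76  19.08 193.49] q6 -1.707 F [ 0.  -1.8  2.6] M [-0.306 -0.158  0.217] w 38.3
tool delta mm to ['604.5', '19.5', '193'] [1.2 0.6 0.5]
```

Emit:
move_arm:
  deltas:
    - [255,0,0,0.0001,0.06]
    - [255,0,0,0.0002,0.12]
    - [255,0,0,0.0003,0.18]
    - [255,0,0,0.0004,0.24]
    - [255,0,0,0.0005,0.3]

```text
t: 12.68
ee_pos: [605.7, 18.8, 193.0]
orientation: [0.237, 3.132, -0.002]
ft_force: [-0.4, -3.3, 1.7]
width: 38.6
```

```bash
python3 d.py 604.5 19.5 193
```

```text
12.6833 pos [605.73  18.77 193.01] q6 -1.407 F [-0.4 -3.3  1.7] M [-0.646 -0.052  0.157] w 38.6
tool delta mm to ['604.5', '19.5', '193'] [1.3 0.5 0. ]
```

Emit:
move_arm:
  deltas:
    - [255,0,0,0.0001,0.06]
    - [255,0,0,0.0002,0.12]
    - [255,0,0,0.0003,0.18]
    - [255,0,0,0.0004,0.24]
    - [255,0,0,0.0005,0.3]

```text
t: 13.1
ee_pos: [605.7, 18.5, 192.5]
orientation: [0.702, 3.061, -0.003]
ft_force: [-0.4, -5.2, 2.8]
width: 38.5
```

```bash
python3 d.py 604.5 19.5 193
```

```text
13.1 pos [605.67  18.46 192.52] q6 -1.107 F [-0.4 -5.2  2.8] M [-0.937  0.078  0.283] w 38.5
tool delta mm to ['604.5', '19.5', '193'] [ 1.5  0.4 -0.5]
```

Emit:
move_arm:
  deltas:
    - [255,0,0,0.0001,0.06]
    - [255,0,0,0.0002,0.12]
    - [255,0,0,0.0003,0.18]
    - [255,0,0,0.0004,0.24]
    - [255,0,0,0.0005,0.3]

```text
t: 13.52
ee_pos: [605.5, 18.2, 192.1]
orientation: [1.152, 2.922, -0.003]
ft_force: [-1.4, -4.9, 3.4]
width: 38.9
```

```bash
python3 d.py 604.5 19.5 193
```

```text
13.5167 pos [605.48  18.23 192.13] q6 -0.807 F [-1.4 -4.9  3.4] M [-1.041  0.318  0.24 ] w 38.9
tool delta mm to ['604.5', '19.5', '193'] [ 1.6  0.3 -0.9]
```

Emit:
move_arm:
  deltas:
    - [255,0,0,0.0001,0.05]
    - [255,0,0,0.0002,0.1]
    - [255,0,0,0.0003,0.15]

```text
t: 13.77
ee_pos: [605.4, 18.2, 191.9]
orientation: [1.366, 2.828, -0.004]
ft_force: [-1.9, -5.6, 5.1]
width: 38.3
```

```bash
python3 d.py 604.5 19.5 193
```

```text
13.7667 pos [605.4   18.16 191.91] q6 -0.657 F [-1.9 -5.6  5.1] M [-1.138  0.458  0.272] w 38.3
tool delta mm to ['604.5', '19.5', '193'] [ 1.6  0.1 -1.1]
```

Emit:
move_arm:
  deltas:
    - [255,0,0,0.0001,0.05]
    - [255,0,0,0.0002,0.1]
    - [255,0,0,0.0002,0.15]

```text
t: 14.02
ee_pos: [605.3, 18.1, 191.7]
orientation: [1.574, 2.717, -0.004]
ft_force: [-2.1, -5.9, 4.7]
width: 38.6
```

```bash
python3 d.py 604.5 19.5 193
```

```text
14.0167 pos [605.26  18.11 191.75] q6 -0.507 F [-2.1 -5.9  4.7] M [-1.169  0.481  0.27 ] w 38.6
tool delta mm to ['604.5', '19.5', '193'] [ 1.6  0.  -1.3]
```

Emit:
move_arm:
  deltas:
    - [255,0,0,0.0001,0.05]
    - [255,0,0,0.0002,0.1]
    - [255,0,0,0.0002,0.15]

```text
t: 14.27
ee_pos: [605.1, 18.0, 191.5]
orientation: [1.774, 2.592, -0.004]
ft_force: [-2.3, -6.7, 5.5]
width: 38.8
```

```bash
python3 d.py 604.5 19.5 193
```

```text
14.2667 pos [605.12  18.04 191.54] q6 -0.357 F [-2.3 -6.7  5.5] M [-1.181  0.583  0.343] w 38.8
tool delta mm to ['604.5', '19.5', '193'] [ 1.6 -0.1 -1.5]
```

Emit:
move_arm:
  deltas:
    - [255,0,0,0.0001,0.04]
    - [255,0,0,0.0001,0.08]

```text
t: 14.43
ee_pos: [605.1, 18.1, 191.4]
orientation: [1.875, 2.519, -0.004]
ft_force: [-3.1, -6.9, 4.8]
width: 38.2
```

```bash
python3 d.py 604.5 19.5 193
```

```text
14.4333 pos [605.06  18.06 191.43] q6 -0.278 F [-3.1 -6.9  4.8] M [-1.228  0.662  0.317] w 38.2
tool delta mm to ['604.5', '19.5', '193'] [ 1.5 -0.1 -1.6]
```

Emit:
move_arm:
  deltas:
    - [255,0,0,0.0001,0.04]
    - [255,0,0,0.0001,0.08]

```text
t: 14.6
ee_pos: [605.0, 18.1, 191.4]
orientation: [1.974, 2.442, -0.004]
ft_force: [-3.5, -6.8, 6.0]
width: 38.5
```

```bash
python3 d.py 604.5 19.5 193
```

```text
14.6 pos [605.    18.05 191.35] q6 -0.198 F [-3.5 -6.8  6. ] M [-1.231  0.756  0.356] w 38.5
tool delta mm to ['604.5', '19.5', '193'] [ 1.5 -0.2 -1.7]
```

Emit:
move_arm:
  deltas:
    - [255,0,0,0,0.03]
    - [255,0,0,0.0001,0.06]

```text
t: 14.77
ee_pos: [604.9, 18.0, 191.2]
orientation: [2.046, 2.383, -0.004]
ft_force: [-3.7, -6.7, 6.7]
width: 38.3
```

```bash
python3 d.py 604.5 19.5 193; python3 - <<'E'
from h import *
for n in("wrist","scene"):
    im=get_image(n);cv2.imwrite(f"pics/{n}7.png",im if n=="wrist" else cv2.resize(im[200:330,250:410],None,fx=4.6,fy=4.6,interpolation=cv2.INTER_CUBIC))
E
```

```text
14.7667 pos [604.93  18.02 191.25] q6 -0.138 F [-3.7 -6.7  6.7] M [-1.208  0.783  0.287] w 38.3
tool delta mm to ['604.5', '19.5', '193'] [ 1.5 -0.2 -1.8]
```

View pics/wrist7.png

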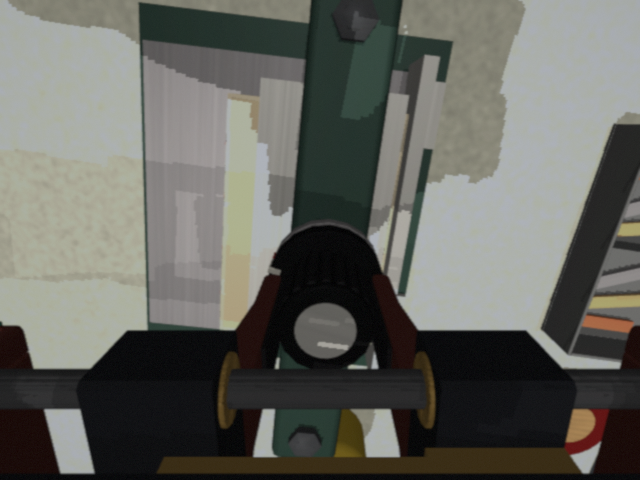

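View pics/scene7.png

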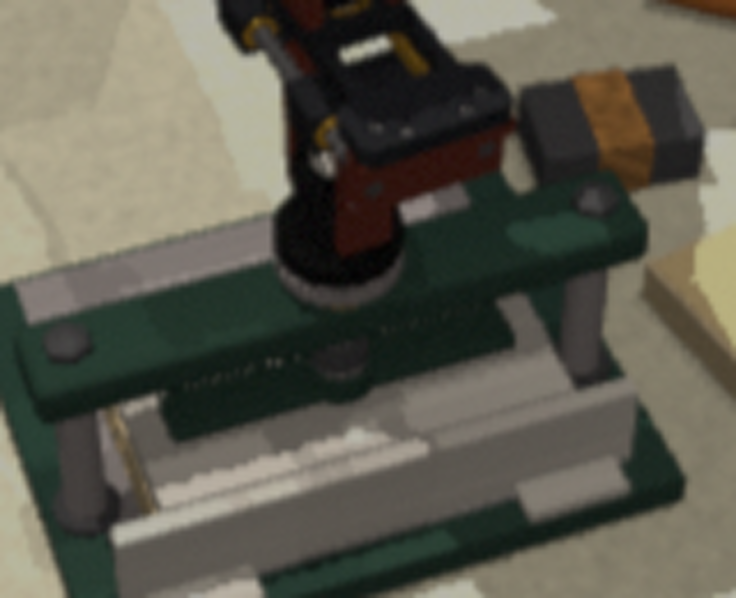

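```bash
python3 - <<'E'
import cv2,numpy as np
a=cv2.imread("pics/w6.png");b=cv2.imread("pics/wrist7.png")
f=lambda i:cv2.convertScaleAbs(cv2.resize(i[215:315,250:400],None,fx=2.6,fy=5,interpolation=cv2.INTER_CUBIC),alpha=1.6,beta=20)
cv2.imwrite("pics/cmp7.png",np.hstack([f(a),f(b)]))
E
```

```text
(no output)
```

View pics/cmp7.png

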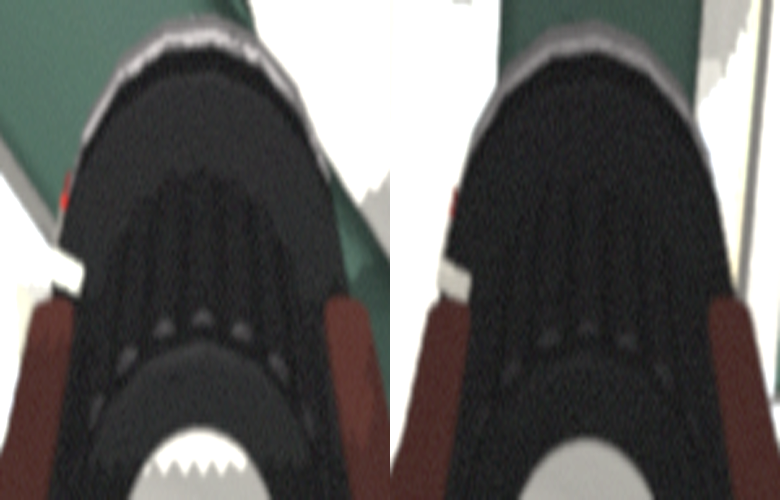

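Emit:
move_arm:
  deltas:
    - [255,-0.001,-0.0005,0,0.03]
    - [255,-0.002,-0.001,0,0.06]
    - [255,-0.002,-0.001,0,0.09]

```text
t: 15.12
ee_pos: [604.6, 17.2, 191.2]
orientation: [2.153, 2.288, -0.0]
ft_force: [-2.1, 1.0, 4.3]
width: 38.4
```

```bash
python3 d.py 604.5 19.5 193
```

```text
15.1167 pos [604.63  17.18 191.15] q6 -0.052 F [-2.1  1.   4.3] M [0.001 0.381 0.294] w 38.4
tool delta mm to ['604.5', '19.5', '193'] [ 2.3  0.  -1.8]
```

Emit:
move_arm:
  deltas:
    - [255,0,0,0,0.03]
    - [255,0,0,0,0.06]

```text
t: 15.28
ee_pos: [604.6, 17.2, 191.1]
orientation: [2.22, 2.223, -0.001]
ft_force: [-2.1, 0.4, 4.8]
width: 38.5
```

```bash
python3 d.py 604.5 19.5 193
```

```text
15.2833 pos [604.58  17.24 191.1 ] q6 0.008 F [-2.1  0.4  4.8] M [0.011 0.413 0.332] w 38.5
tool delta mm to ['604.5', '19.5', '193'] [ 2.3 -0.1 -1.9]
```

Emit:
move_arm:
  deltas:
    - [255,0,0,0.0001,0.03]
    - [255,0,0,0.0001,0.06]

```text
t: 15.45
ee_pos: [604.5, 17.3, 191.0]
orientation: [2.285, 2.155, -0.001]
ft_force: [-2.5, -0.9, 4.2]
width: 38.6
```

```bash
python3 d.py 604.5 19.5 193
```

```text
15.45 pos [604.51  17.29 190.99] q6 0.068 F [-2.5 -0.9  4.2] M [-0.035  0.42   0.338] w 38.6
tool delta mm to ['604.5', '19.5', '193'] [ 2.2 -0.1 -2. ]
```

Emit:
move_arm:
  deltas:
    - [255,0,0,0.0001,0.03]
    - [255,0,0,0.0001,0.06]

```text
t: 15.62
ee_pos: [604.5, 17.2, 191.0]
orientation: [-2.349, -2.086, 0.001]
ft_force: [-2.7, 0.0, 5.2]
width: 38.7
```

```bash
python3 d.py 604.5 19.5 193
```

```text
15.6167 pos [604.51  17.25 191.01] q6 0.128 F [-2.7  0.   5.2] M [-0.034  0.588  0.24 ] w 38.7
tool delta mm to ['604.5', '19.5', '193'] [ 2.2 -0.3 -2. ]
```

Emit:
move_arm:
  deltas:
    - [255,0,0,0.0001,0.03]
    - [255,0,0,0.0001,0.06]

```text
t: 15.78
ee_pos: [604.4, 17.3, 191.0]
orientation: [-2.411, -2.014, 0.001]
ft_force: [-2.6, -0.2, 6.5]
width: 38.3
```

```bash
cat > m.py <<'E'
from h import *
import sys
o=get_obs();print("Mz before image",o["moment"][2].round(3))
im=get_image("wrist");z=cv2.convertScaleAbs(cv2.resize(im[225:305,255:305],None,fx=6,fy=6,interpolation=cv2.INTER_CUBIC),alpha=1.6,beta=20)
cv2.imwrite(f"pics/m{sys.argv[1]}.png",z);print(get_obs()["moment"][2].round(3))
E
python3 d.py 604.5 19.5 193; python3 m.py 8
```

```text
15.7833 pos [604.43  17.3  190.97] q6 0.188 F [-2.6 -0.2  6.5] M [-0.036  0.704  0.171] w 38.3
tool delta mm to ['604.5', '19.5', '193'] [ 2.2 -0.3 -2. ]
Mz before image 0.171
0.093
```

View pics/m8.png

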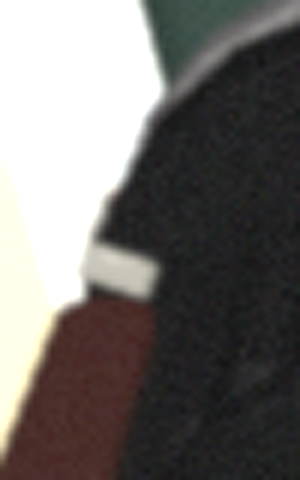

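Emit:
move_arm:
  deltas:
    - [255,0,0,0,0.03]
    - [255,0,0,0,0.06]

```text
t: 16.0
ee_pos: [604.4, 17.3, 191.0]
orientation: [-2.47, -1.94, 0.001]
ft_force: [-3.1, 0.3, 6.5]
width: 38.9
```

```bash
python3 d.py 604.5 19.5 193;python3 m.py 9
```

```text
16.0 pos [604.37  17.32 190.98] q6 0.248 F [-3.1  0.3  6.5] M [-0.006  0.651  0.045] w 38.9
tool delta mm to ['604.5', '19.5', '193'] [ 2.2 -0.4 -2. ]
Mz before image 0.045
0.007
```

View pics/m9.png

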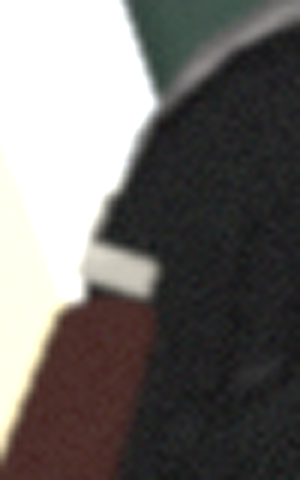

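Emit:
move_arm:
  deltas:
    - [255,0,0,0,0.03]
    - [255,0,0,0,0.06]

```text
t: 16.22
ee_pos: [604.3, 17.3, 191.0]
orientation: [-2.528, -1.865, 0.001]
ft_force: [-3.3, -0.9, 7.6]
width: 38.6
```

```bash
python3 d.py 604.5 19.5 193
```

```text
16.2167 pos [604.33  17.29 190.98] q6 0.309 F [-3.3 -0.9  7.6] M [ 0.091  0.686 -0.058] w 38.6
tool delta mm to ['604.5', '19.5', '193'] [ 2.2 -0.5 -2. ]
```

Emit:
move_arm:
  deltas:
    - [255,0,0,0,0.03]
    - [255,0,0,0,0.06]

```text
t: 16.38
ee_pos: [604.3, 17.3, 191.1]
orientation: [-2.583, -1.788, 0.001]
ft_force: [-4.3, -0.1, 7.1]
width: 38.2
```

```bash
python3 d.py 604.5 19.5 193
```

```text
16.3833 pos [604.29  17.35 191.07] q6 0.369 F [-4.3 -0.1  7.1] M [0.03  0.82  0.046] w 38.2
tool delta mm to ['604.5', '19.5', '193'] [ 2.1 -0.6 -1.9]
```

```bash
python3 m.py 10; python3 m.py 11
```

```text
Mz before image 0.046
-0.035
Mz before image -0.035
-0.103
```

Emit:
move_arm:
  deltas:
    - [255,0,0,0,0.02]
    - [255,0,0,0,0.02]

```text
t: 16.65
ee_pos: [604.2, 17.4, 191.0]
orientation: [-2.599, -1.763, 0.001]
ft_force: [-3.6, -0.3, 6.7]
width: 38.9
```

```bash
python3 d.py 604.5 19.5 193; python3 - <<'E'
from h import *
for i in range(3):
    im=get_image("scene");print(get_obs()["moment"].round(3))
cv2.imwrite("pics/c12.png",cv2.resize(im[200:330,250:410],None,fx=4.6,fy=4.6,interpolation=cv2.INTER_CUBIC))
E
```

```text
16.65 pos [604.24  17.35 191.04] q6 0.388 F [-3.6 -0.3  6.7] M [0.008 0.838 0.129] w 38.9
tool delta mm to ['604.5', '19.5', '193'] [ 2.1 -0.6 -2. ]
[0.016 0.827 0.137]
[0.028 0.843 0.151]
[0.009 0.821 0.184]
```

View pics/c12.png

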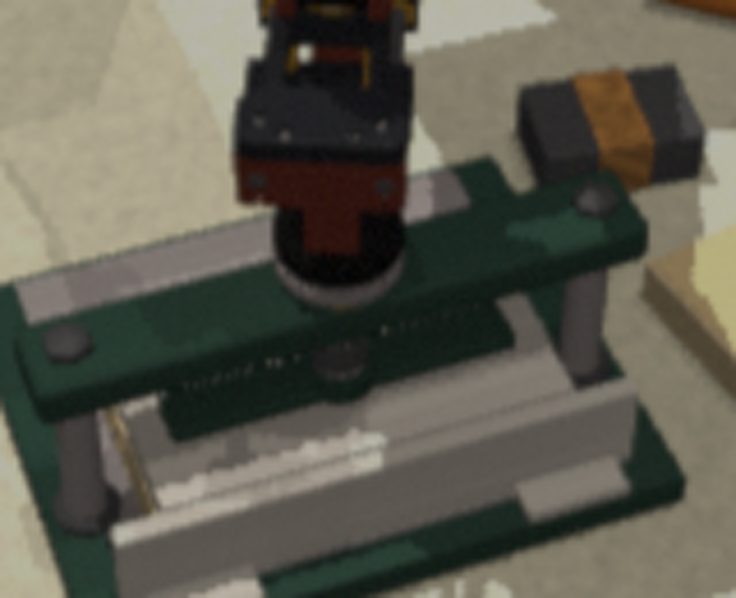

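Emit:
move_arm:
  deltas:
    - [150,0,0,0,0]
    - [100,0,0,0,0]
    - [60,0,0,0,0]
    - [0,0,0,0,0]
    - [0,0,0,0,0]

```text
t: 17.22
ee_pos: [604.7, 17.4, 190.3]
orientation: [-2.599, -1.764, 0.0]
ft_force: [-0.1, 1.0, 0.1]
width: 61.5
```

```bash
python3 d.py 604.5 19.5 193; python3 - <<'E'
from h import *
im=get_image("wrist");cv2.imwrite("pics/w13.png",im)
z=cv2.convertScaleAbs(cv2.resize(im[215:335,240:410],None,fx=4.5,fy=4.5,interpolation=cv2.INTER_CUBIC),alpha=1.6,beta=20)
cv2.imwrite("pics/w13z.png",z)
E
```

```text
17.2167 pos [604.74  17.36 190.26] q6 0.387 F [-0.1  1.   0.1] M [0.04  0.045 0.019] w 61.5
tool delta mm to ['604.5', '19.5', '193'] [ 1.9 -1.  -2.7]
```

View pics/w13z.png

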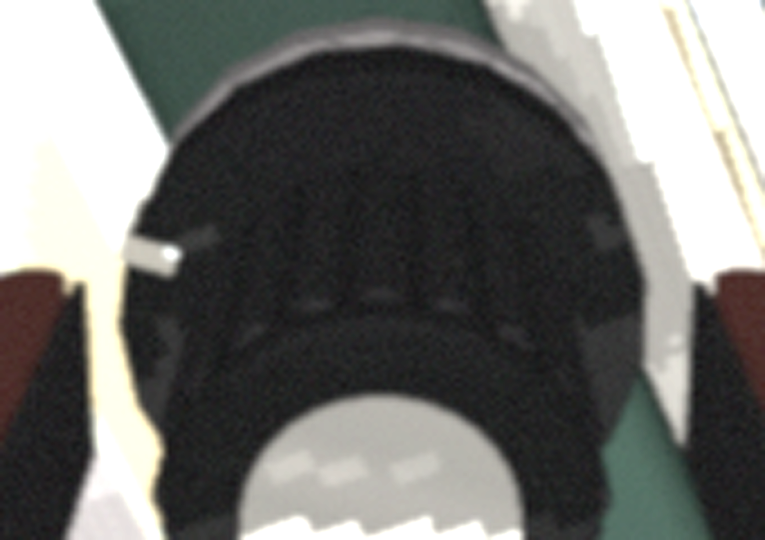

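Emit:
move_arm:
  deltas:
    - [0,0,0,0,0]
    - [0,0,0,-0.012,0]
    - [0,0,0,-0.03,0]
    - [0,0,0,-0.05,-0.11]
    - [0,0,0,-0.06,-0.23]

```text
t: 17.68
ee_pos: [605.8, 17.4, 253.6]
orientation: [2.373, 2.056, 0.004]
ft_force: [0.7, -0.2, 1.2]
width: 87.7
```

Emit:
move_arm:
  deltas:
    - [0,0,0,0,-0.12]
    - [0,0,0,0,-0.24]
    - [0,0,0,0,-0.36]
    - [0,0,0,0,-0.48]
    - [0,0,0,0,-0.6]

```text
t: 18.1
ee_pos: [604.9, 17.4, 251.5]
orientation: [1.659, 2.667, 0.001]
ft_force: [-0.1, 0.8, -0.3]
width: 87.7
```

Emit:
move_arm:
  deltas:
    - [0,0,0,0,-0.12]
    - [0,0,0,0,-0.24]
    - [0,0,0,0,-0.36]
    - [0,0,0,0,-0.36]
    - [0,0,0,0,-0.36]

```text
t: 18.52
ee_pos: [604.9, 17.4, 251.2]
orientation: [1.169, 2.915, 0.0]
ft_force: [-0.4, -0.3, 0.3]
width: 87.7
```

```bash
python3 d.py 604.5 19.5 193; python3 - <<'E'
from h import *
im=get_image("wrist");cv2.imwrite("pics/w14.png",im)
z=cv2.convertScaleAbs(cv2.resize(im[180:330,230:420],None,fx=4,fy=4,interpolation=cv2.INTER_CUBIC),alpha=1.6,beta=20)
cv2.imwrite("pics/w14z.png",z)
E
```

```text
18.5167 pos [604.91  17.36 251.2 ] q6 -0.799 F [-0.4 -0.3  0.3] M [ 0.023 -0.073  0.01 ] w 87.7
tool delta mm to ['604.5', '19.5', '193'] [ 1.8  1.2 58.2]
```

View pics/w14z.png

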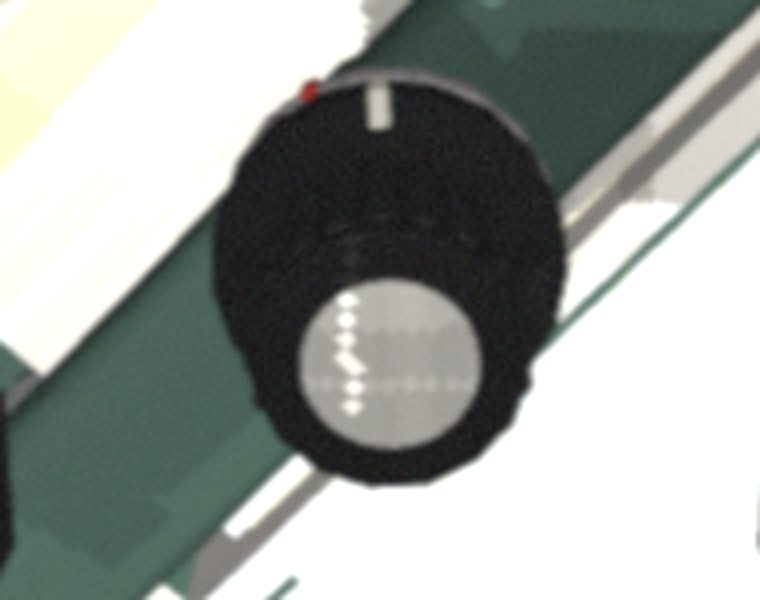

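```bash
python3 - <<'E'
from h import *
im=get_image("side");cv2.imwrite("pics/s15.png",cv2.resize(im[190:320,240:400],None,fx=4.6,fy=4.6,interpolation=cv2.INTER_CUBIC))
im=get_image("scene");cv2.imwrite("pics/c15.png",cv2.resize(im[220:350,230:410],None,fx=4.4,fy=4.4,interpolation=cv2.INTER_CUBIC))
E
```

```text
(no output)
```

View pics/s15.png

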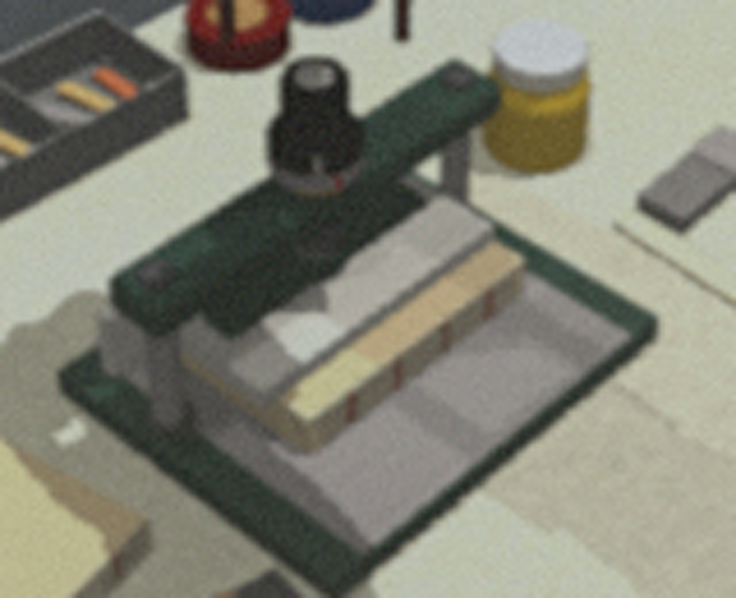

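View pics/c15.png

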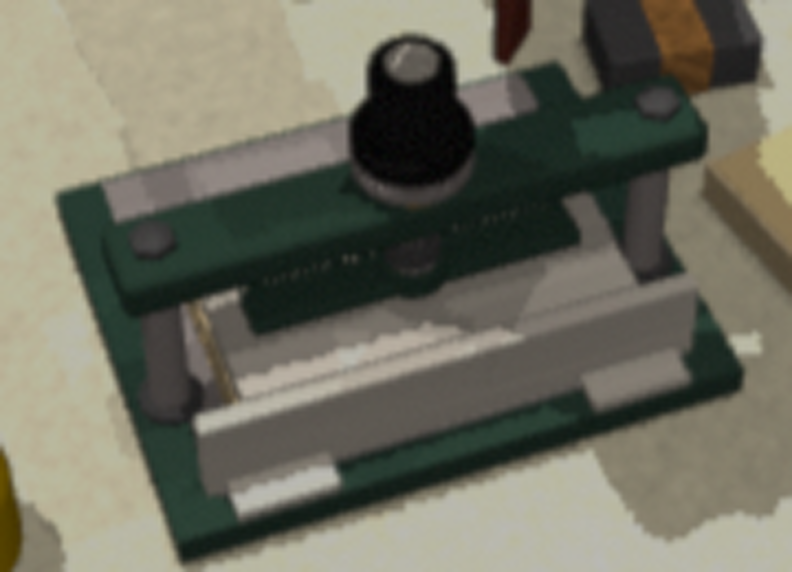

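View pics/w14.png

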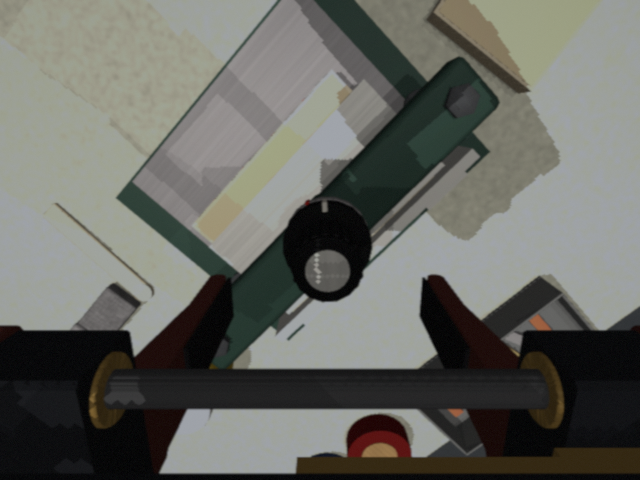

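```bash
python3 -c "
from workcell import *
print(close_job())"
```

```text
the job is handed in; nothing more can be done
None
```

The book block is pushed back against the stop and clamped at the first click of the clutch. The knob is released, and I handed the job in at about 18.7 s.

- **Sliding the block:** I pushed on the spine with both open fingertips until the block would not move under about 16 N. Afterwards the spine measured 74.8 to 75.3 mm from the bed's front edge, where 75 mm means flush. The spine came out at 2.5° and the bed edge at 2.3°, which agree within measuring error. I did not see the fore-edge contact directly.
- **Clamping:** I turned the knob clockwise about 2.7 rad in a single grasp. The torque rose to about 0.35 N m, fell through zero and swung back, and I stopped there. It then held at about +0.13 to 0.18 N m until I let go.
- **Last checks:** After release, the white mark stands about 24° clockwise of the red one, so exactly one click. In the side view the platen sits on the block with no visible gap, and the block has not shifted. The gripper is open about 60 mm above the knob grip and touches nothing, and I touched none of the other things on the bench.
- **Disagreement:** Individual torque readings scattered by about 0.05 N m and had side-force effects mixed in. I therefore took the click from the marks and the torque drop together.

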